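# Push the row of sample tins home along the feed rail and shut the keeper

### The job

Three sample tins stand touching in a row in the channel of the feed rail. Push them along together from behind, as one row that stays touching, until the front tin is fully home against the end stop, and then push the keeper arm shut across the channel behind them until it reaches its catch. Only push, with the fingers: nothing may be lifted, carried or tipped, and the other things on the worktop, the spare tin included, stay where they are.

Things in the scene. Friction and masses are not known exactly. Their poses are not given: they have to be found in the camera images.
- rail: aluminium rail fixed on the worktop, 400 mm long. Origin: middle of its underside. y runs along the channel to the end stop, x across it (keeper hinge on the -x side, nearer the robot), z up. Channel 67 mm wide, floor 6 mm above the worktop, guide walls 6 mm thick and 22 mm high; open at the -y end. Keeper's catch, 42 mm high, stands outside the +x wall at x 38 to 60, y -29 to -3 mm
- stop_face (a point): middle of the rubber face of the end stop (50 mm high block closing the channel's +y end), at x 0, y +180 mm of the rail, 32 mm above the worktop. The front tin touches it when home, its centre then 32 mm from the face
- tin_a_mid (a point): a tin of the row: pale metal screw-lid tin, 64 mm diameter, 52 mm high, about 0.11 kg, upright on the channel floor; the point is its centre, half-way up. Its place in the row (front, middle or tail) varies
- tin_b_mid (a point): a tin of the row: pale metal screw-lid tin, 64 mm diameter, 52 mm high, about 0.11 kg; the point is its centre, half-way up. Its place in the row varies
- tin_tall_mid (a point): a tin of the row: the taller black screw-lid tin, 64 mm diameter, 68 mm high, about 0.11 kg; the point is its centre, half-way up. Its place in the row varies
- keeper (a joint): keeper arm, rad: 0 = shut, across the channel along the rail's +x from its hinge, against its catch; grows as the arm opens towards the rail's -y end; 1.57 = along -y beside the channel; at most 2.1. A stiff hinge: it stays where it is left, about 1 N near the tip moves it
- keeper_hinge (a point): on the keeper's upright hinge axis, 35 mm above the worktop, at x -62, y -24.5 mm of the rail; the hinge pin stands up to 50 mm
- keeper_tip (a point): black round end of the keeper arm (14 mm diameter), 118 mm from the hinge axis, 35 mm above the worktop. The arm is a dark steel bar 8 mm thick, its upright faces from 25 to 45 mm above the worktop; it passes above the guide walls. Shut, it clears a row that is home by about 8 mm
- spare_tin_mid (a point): bystander: a fourth pale tin, 64 mm diameter, 52 mm high, standing on the worktop beside the rail, not in it; the point is its centre. Leave it
- tamper: bystander: tamper with a brown round handle, 58 mm diameter, 86 mm high; origin under its centre. Leave it
- cup: bystander: white espresso cup with a handle, 60x84 mm, 49 mm high; origin under its centre. Leave it
- meter: bystander: grey hand-held meter lying flat, 136x56x29 mm; origin under its centre. Leave it
Mind the look-alikes: they are no part of the job. What is shaped like the part that bears tin_b_mid but pink is not meant. Leave any green or pink look-alike of the part that bears tin_tall_mid alone.

How it is judged:
On the way, in this order (a step that is already met when the one before it is completed fails the run):
1. the row is home against the end stop, the keeper still open (y of each of tin_a_mid, tin_b_mid, tin_tall_mid in the frame of rail above 0.0155 m and value of joint keeper above 0.9 rad), for 0.2 s.
2. the keeper is shut behind the row (y of each of tin_a_mid, tin_b_mid, tin_tall_mid in the frame of rail above 0.0155 m and value of joint keeper below 0.06 rad), for 0.2 s.
At the end, for the whole second after the job is handed in: All three tins stand upright on the channel floor with the row home against the end stop (no more than 4 mm of play in all), and the keeper is shut to within 0.06 rad (all of step 2 and x of tin_a_mid in the frame of rail between -0.006 and 0.006 m and z of each of tin_a_mid, tin_b_mid in the frame of rail below 0.036 m and angle between each of tin_a_mid, tin_b_mid, tin_tall_mid's own z axis and vertical below 0.08 rad and x of tin_b_mid in the frame of rail between -0.006 and 0.006 m and x of tin_tall_mid in the frame of rail between -0.006 and 0.006 m and z of tin_tall_mid in the frame of rail below 0.044 m); the robot touches nothing.
It fails at once if a tin of the row is lifted off the channel floor (z of any of tin_a_mid, tin_b_mid in the frame of rail above 0.044 m or z of tin_tall_mid in the frame of rail above 0.052 m).
It fails at once if a tin of the row is tipped (angle between any of tin_a_mid, tin_b_mid, tin_tall_mid's own z axis and vertical above 0.3 rad).
It fails at once if the row comes apart (a gap of more than 15 mm between neighbouring tins) ((horizontal distance between tin_a_mid and tin_b_mid above 0.08 m and horizontal distance between tin_a_mid and tin_tall_mid above 0.08 m) or (horizontal distance between tin_b_mid and tin_a_mid above 0.08 m and horizontal distance between tin_b_mid and tin_tall_mid above 0.08 m) or (horizontal distance between tin_tall_mid and tin_a_mid above 0.08 m and horizontal distance between tin_tall_mid and tin_b_mid above 0.08 m)).
It fails at once if the keeper is swung across before the row is home (value of joint keeper below 0.5 rad and y of any of tin_a_mid, tin_b_mid, tin_tall_mid in the frame of rail below 0.01 m).
It fails at once if a bystander is moved by more than 20 mm (distance of any of spare_tin_mid, tamper, cup, meter from where it was at the start of the episode above 0.02 m).
It also fails if it takes over 58 s, if anything falls off the work surface, if the arm or the gripper's body presses on something with over 40 N, if the wrist force passes 120 N, or if a joint passes its speed limit or range.

### The arm

A 6-joint arm with a two-finger parallel gripper is mounted at the origin on a cart in front of the work surface, level with it; the furniture and walls round the work are solid. World frame = base frame: x ahead of the robot, y to its left, z up, the work surface at z = 0. Lengths are in m, angles in rad, forces in N, time in s.
With the tool pointing down it reaches from about 0.15 to 0.775 m from the base axis. Payload 6.1 kg.
Tool frame: the origin (TCP) lies midway between the tips of the shut fingers; the grasp point (between the pads) lies 19 mm behind it; z points along the fingers, y is the line along which they close (so a half turn about z gives the same grasp; the last joint's range is limited). The gripper opens to 85 mm and grips with 20 to 120 N. Pads are 22 mm wide; open, the fingers measure 114 mm over their backs; the gripper's body (76 mm by 85 mm) begins 54 mm behind the grasp point. The pads swing forward as they close: fully open they stand 13 mm farther back than shut.
Start: joints at [1.228, 0.126, -0.04, 1.405, 0, 1.571], TCP at [0.176, 0.494, 0.231] pointing down, gripper open.
Joint ranges: [-2.72, 2.72], [-0.95, 1.95], [-1.27, 1.35], [-1.78, 2.02], [-1.46, 1.47], [-3.14, 3.14]. Speed limits (rad/s): [2.39, 2.39, 3.01, 3.14, 3.14, 3.14].

### API

Orientations are given as a rotation vector (axis times angle).
In Python, from plant import bot gives the robot as it stands. The module is installed in compiled form; this text tells all that it offers.
- The arm moves only by the tool send_rows, never from a script. Its argument "moves" is a list of rows, each an object of numbers: "dx", "dy", "dz": the shift along the tool's x, y, z in m; "wx", "wy", "wz": the turn, a rotation vector about the tool's x, y, z in degrees. A call has 1 to 5 rows; each row is the pose to reach, as a shift and turn from the pose commanded when the call began, along the tool's axes at that moment; what a row does not reach only later rows make up. A row lasts 1/8 s, in which the tool goes at most 62.5 mm and 10.7 degrees, less where a joint would pass 70% of its speed; a pose out of reach is approached as far as the arm can. A call with a gripper value outside its range is refused whole. "grip" is the finger opening in m, from 0 to 0.0854, set as the call begins (left out, the last holds). The fingers move at their own pace and stop on an object; the grip force is fixed at half the most. Time passes only in rows, so rows that repeat a pose let the fingers close. It gives the time, the measured TCP pose, the force, the opening and the grip force at its end, in the units of the state.
- bot.observe(): the state, without advancing time (a new reading comes with each control period).
- bot.get_image(name): name is "scene" or "top"; returns (picture, depth): 420x560x3 uint8, blue, green, red; 420x560 float32, m along the optical axis (not along the pixel's ray), 0 where there is no reading.
- bot.get_calibration(name): a dict with "vfov" (degrees; the focal length in pixels is half the picture's height over the tangent of half this angle, whatever the lens; pixels are square), "cx", "cy" (the principal point, pixels), "dist_coeffs" ([k1, k2, p1, p2, k3] as OpenCV has them; the pictures are not rectified), "position" and "attitude" of the camera in the world. Camera axes: x right, y down, z forward; pixel columns grow to the right and rows downward; lengths in m; the calibration is good to about 2 mm. A picture is of the moment at which its call begins. get_calibration takes no time and is no camera call.
- bot.sign_off(): hands the job in; it is judged then, once.
The state is a dict: "t": time; "joint_pos": joint angles; "joint_vel": joint speeds; "effort": joint torques, N m; "tool_pos": TCP position; "tool_rot": TCP orientation; "contact_force": force on the tool from outside, world axes, zero at the start; "moment": the same for the moment, N m; "width": finger opening in m; "gripper_force": force on a finger pad.
Only numpy, scipy, OpenCV 4.12 (cv2) and the standard library are available. Lean on these libraries where they do the work, as an engineer would, in place of code of your own. Each camera call takes 0.05 s, during which the arm holds its last target. There are 200 camera calls.

## Working session

There is one attempt and no reset: what is moved stays moved. The work goes in short steps, Python scripts to look and compute and a tool call to move; the robot and the scene stay as the last step left them, time stands still between calls to the robot, and variables do not carry over. Pictures are saved under pics/ and viewed, at most 10 in all, crops included, and the job is handed in when it is done.

Besides the shell and the picture viewer there is one more tool, called after ">>>" as name([rows], argument=value, ...), one row to a line, values as JSON. send_rows: Moves the arm, as the interface text tells. Its arguments: {"type":"object","properties":{"moves":{"type":"array"},"grip":{"type":"number"}},"required":["moves"]}

```bash
mkdir -p pics; cat > h.py <<'E'
import numpy as np, cv2
from scipy.spatial.transform import Rotation as R
from plant import bot
def cam(n):
    c=bot.get_calibration(n); f=210/np.tan(np.radians(c['vfov'])/2)
    return c,np.array([[f,0,c['cx']],[0,f,c['cy']],[0,0,1]]),np.array(c['dist_coeffs'],float)
def rot(c):
    a=np.array(c['attitude'],float)
    return R.from_rotvec(a).as_matrix() if a.shape==(3,) else (a if a.shape==(3,3) else None)
def ray(n,u,v):
    c,K,d=cam(n); p=cv2.undistortPoints(np.array([[[u,v]]],float),K,d)[0,0]
    return np.array(c['position']),rot(c)@np.array([p[0],p[1],1])
def atz(n,u,v,z):
    o,r=ray(n,u,v); return o+r*(z-o[2])/r[2]
def atd(n,u,v,D):
    o,r=ray(n,u,v); return o+r*D[v,u]
E
python3 - <<'E'
from h import *
for n in('scene','top'):
    im,D=bot.get_image(n); cv2.imwrite(f'pics/{n}0.png',im); np.save(n+'0.npy',D); print(bot.get_calibration(n))
print(bot.observe())
E
```

```text
{'vfov': 43.35252091855257, 'cx': 271.75311608403274, 'cy': 208.21054728753552, 'dist_coeffs': array([-0.1394169,  0.       ,  0.       ,  0.       ,  0.       ]), 'position': array([-0.32891614, -0.92709924,  0.95392127]), 'attitude': array([-2.09218121,  0.82777137, -0.44498244])}
{'vfov': 52.82377874577719, 'cx': 280.03130833869454, 'cy': 209.534817981033, 'dist_coeffs': array([-0.05252952,  0.        ,  0.        ,  0.        ,  0.        ]), 'position': array([ 0.46655943, -0.05743789,  1.18862806]), 'attitude': array([-2.18747654,  2.17649284, -0.03463834])}
{'t': 0.1, 'joint_pos': array([ 1.22802435e+00,  1.26323479e-01, -4.04964635e-02,  1.40541375e+00,
       -2.60157520e-06,  1.57079235e+00]), 'joint_vel': array([1.13139925e-03, 1.42603196e-03, 1.98624933e-03, 3.03343548e-05,
       5.41057821e-04, 7.32203329e-04]), 'effort': array([ 1.10773759e-03, -4.36898983e+01,  3.53608274e+01,  1.35993672e-02,
        8.69371911e-05, -1.21207032e-05]), 'tool_pos': array([0.17632835, 0.49411012, 0.23060919]), 'tool_rot': array([-5.35745299e-01, -3.09532750e+00,  2.22525724e-03]), 'contact_force': array([-0.62538039,  0.04636672,  0.44772595]), 'moment': array([-0.00984993, -0.01308143,  0.0050042 ]), 'gripper_force': 0.0, 'width': 0.08575649130391234}
```

View pics/top0.png

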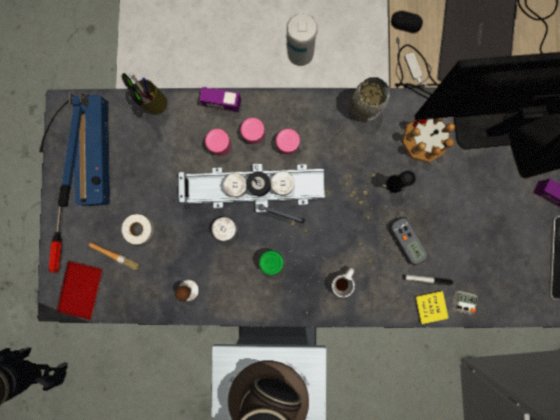

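View pics/scene0.png

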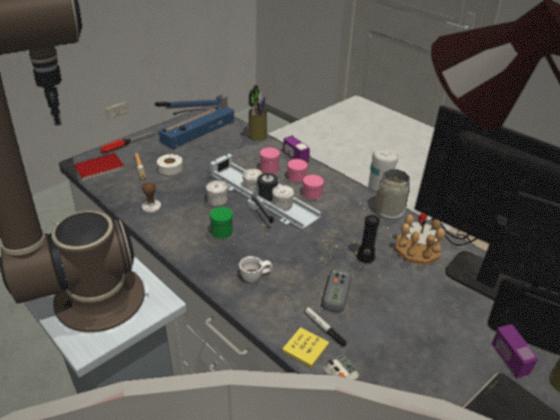

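```bash
python3 - <<'E'
from h import *
im=cv2.imread('pics/top0.png')
cv2.imwrite('pics/c1.png',cv2.resize(im[140:260,170:330],None,fx=5,fy=5,interpolation=cv2.INTER_CUBIC))
E
```

```text
(no output)
```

View pics/c1.png

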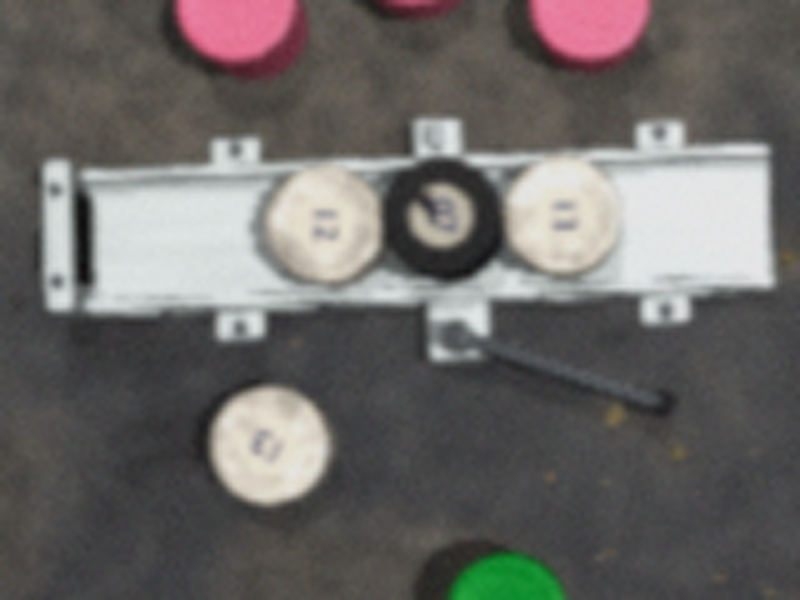

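The crop shows the row (front pale, black, tail pale at crop 324,223 / 442,217 / 561,213), the end stop at left (x≈45–80), the keeper hinge (455,335), its tip (657,402) and the spare tin (270,445).

```bash
python3 - <<'E'
from h import *
P={}
for n,X,Y,z in [('front',324,223,.058),('tall',442,217,.074),('tail',561,213,.058),('hinge',455,335,.05),('tip',657,402,.045),('stopL',60,163,.05),('stopR',60,308,.05),('endU',770,148,.022),('endD',773,287,.022),('wallL_U',90,174,.022),('wallL_D',90,310,.022),('spare',270,445,.052),('green',505,610,.068)]:
    P[n]=atz('top',170+X/5,140+Y/5,z); print(n,P[n].round(4))
ax=(P['endU']+P['endD']-P['wallL_U']-P['wallL_D'])/2; print('len',np.linalg.norm(ax))
d=P['front']-P['tail']; print('row',np.hypot(*d[:2]),'yaw row',np.degrees(np.arctan2(-d[0],d[1])),'yaw rail',np.degrees(np.arctan2(ax[0],-ax[1])))
yaw=np.arctan2(ax[0],-ax[1])
ey=np.array([-np.sin(yaw),np.cos(yaw),0]);ex=np.array([np.cos(yaw),np.sin(yaw),0])
O=(P['endU']+P['endD'])/2+.2*ey
O2=P['hinge']+.062*ex+.0245*ey
print('O',O,O2)
D=np.load('top0.npy')
for k in P: q=P[k]-O; print(k,'rail',(ex@q).round(4),(ey@q).round(4))
t=P['tip']-P['hinge'];print('keeper',np.hypot(*t[:2]),np.arctan2(-(ey@t),ex@t))
for X,Y in[(561,213),(442,217),(324,223),(120,230)]: print(atd('top',int(170+X/5),int(140+Y/5),D))
s=bot.observe();print(R.from_rotvec(s['tool_rot']).as_matrix().round(3))
E
```

```text
front [0.5958 0.0916 0.058 ]
tall [0.5973 0.0267 0.074 ]
tail [ 0.6015 -0.0362  0.058 ]
hinge [0.536  0.0209 0.05  ]
tip [ 0.5005 -0.0884  0.045 ]
stopL [0.6294 0.2382 0.05  ]
stopR [0.5499 0.2366 0.05  ]
endU [ 0.6425 -0.1513  0.022 ]
endD [ 0.5651 -0.1529  0.022 ]
wallL_U [0.6272 0.2283 0.022 ]
wallL_D [0.5509 0.2269 0.022 ]
spare [0.476  0.1203 0.052 ]
green [ 0.3896 -0.0079  0.068 ]
len 0.3799879045440033
row 0.12792840018484705 yaw row 2.575545802315958 yaw rail 2.2234670450068252
O [0.59600531 0.04775166 0.022     ] [0.59703637 0.04780382 0.05      ]
front rail 0.0015 0.0439
tall rail 0.0005 -0.0211
tail rail 0.0022 -0.0841
hinge rail -0.061 -0.0245
tip rail -0.1007 -0.1323
stopL rail 0.0407 0.189
stopR rail -0.0388 0.1905
endU rail 0.0387 -0.2007
endD rail -0.0387 -0.1993
wallL_U rail 0.0382 0.1792
wallL_D rail -0.0382 0.1807
spare rail -0.1171 0.0771
green rail -0.2085 -0.0476
keeper 0.11492198214393058 1.923801665404732
[ 0.60382802 -0.03550559  0.05222185]
[0.59884244 0.02808627 0.06988933]
[0.59766044 0.09414333 0.05559554]
[0.59774536 0.21501127 0.00363208]
[[-0.942  0.336 -0.   ]
 [ 0.336  0.942 -0.001]
 [-0.    -0.001 -1.   ]]
```

```bash
cat >> h.py <<'E'
YAW=np.radians(2.3); O=np.array([.5965,.048,0])
ex=np.array([np.cos(YAW),np.sin(YAW),0]); ey=np.array([-np.sin(YAW),np.cos(YAW),0])
def go(rx,ry,z,ang=0):
    "tool move to rail (rx,ry), height z, tool y at ang deg from rail x; tool down"
    s=bot.observe(); M=R.from_rotvec(s['tool_rot']).as_matrix()
    T=O+rx*ex+ry*ey; T[2]=z
    a=YAW+np.radians(ang); y=np.array([np.cos(a),np.sin(a),0]); zz=np.array([0,0,-1.]); G=np.c_[np.cross(y,zz),y,zz]
    print('t',round(s['t'],2),'d mm',(M.T@(T-s['tool_pos'])*1000).round(1),'w deg',np.degrees(R.from_matrix(M.T@G).as_rotvec()).round(1))
def where():
    s=bot.observe(); q=s['tool_pos']-O; print('rail',(ex@q).round(4),(ey@q).round(4),q[2].round(4),'F',s['contact_force'].round(1))
E
python3 -c "
from h import *
go(0,-.155,.20)"
```

```text
t 0.1 d mm [-603.6 -422.7   31.2] w deg [-0.1  0.  68.1]
```

>>> send_rows([
  {"dx": -0.05, "dy": -0.035, "dz": 0.002, "wz": 10},
  {"dx": -0.1, "dy": -0.07, "dz": 0.005, "wz": 20},
  {"dx": -0.15, "dy": -0.105, "dz": 0.007, "wz": 30},
  {"dx": -0.2, "dy": -0.14, "dz": 0.01, "wz": 40},
  {"dx": -0.25, "dy": -0.175, "dz": 0.012, "wz": 50},
], grip=0)

```text
validation failed for argument at $.mo...
```

```bash
python3 -c "
from h import *
where();go(0,-.155,.20)"
```

```text
rail -0.4019 0.4626 0.2306 F [-0.6  0.   0.4]
t 0.1 d mm [-603.6 -422.7   31.2] w deg [-0.1  0.  68.1]
```

>>> send_rows([
  {"dx": -0.05, "dy": -0.035, "dz": 0.002, "wx": 0, "wy": 0, "wz": 10},
  {"dx": -0.1, "dy": -0.07, "dz": 0.005, "wx": 0, "wy": 0, "wz": 20},
  {"dx": -0.15, "dy": -0.105, "dz": 0.007, "wx": 0, "wy": 0, "wz": 30},
  {"dx": -0.2, "dy": -0.14, "dz": 0.01, "wx": 0, "wy": 0, "wz": 40},
  {"dx": -0.25, "dy": -0.175, "dz": 0.012, "wx": 0, "wy": 0, "wz": 50},
], grip=0)

```text
t: 0.72
tool_pos: [0.3537, 0.2438, 0.219]
tool_rot: [-1.801, -2.574, 0.0]
contact_force: [0.6, -0.5, 0.7]
width: -0.0005
gripper_force: 0.0
```

```bash
python3 -c "
from h import *
where();go(0,-.155,.20)"
```

```text
rail -0.2348 0.2054 0.219 F [ 0.6 -0.5  0.7]
t 0.72 d mm [-414.8  113.7   19. ] w deg [-0.   0.  17.8]
```

>>> send_rows([
  {"dx": -0.055, "dy": 0.015, "dz": 0.002, "wx": 0, "wy": 0, "wz": 3},
  {"dx": -0.11, "dy": 0.03, "dz": 0.004, "wx": 0, "wy": 0, "wz": 6},
  {"dx": -0.165, "dy": 0.045, "dz": 0.006, "wx": 0, "wy": 0, "wz": 9},
  {"dx": -0.22, "dy": 0.06, "dz": 0.008, "wx": 0, "wy": 0, "wz": 12},
  {"dx": -0.275, "dy": 0.075, "dz": 0.01, "wx": 0, "wy": 0, "wz": 15},
])

```text
t: 1.35
tool_pos: [0.5198, 0.0121, 0.209]
tool_rot: [-2.117, -2.32, 0.0]
contact_force: [0.6, 1.3, 0.1]
width: -0.0001
gripper_force: 0.0
```

```bash
python3 -c "
from h import *
where();go(0,-.155,.12)"
```

```text
rail -0.0781 -0.0328 0.209 F [0.6 1.3 0.1]
t 1.35 d mm [-126.    71.8   88.9] w deg [-0.  -0.   2.9]
```

>>> send_rows([
  {"dx": -0.042, "dy": 0.024, "dz": 0.01, "wx": 0, "wy": 0, "wz": 1},
  {"dx": -0.084, "dy": 0.048, "dz": 0.03, "wx": 0, "wy": 0, "wz": 2},
  {"dx": -0.126, "dy": 0.072, "dz": 0.06, "wx": 0, "wy": 0, "wz": 2.9},
  {"dx": -0.126, "dy": 0.072, "dz": 0.089, "wx": 0, "wy": 0, "wz": 2.9},
  {"dx": -0.126, "dy": 0.072, "dz": 0.089, "wx": 0, "wy": 0, "wz": 2.9},
])

```text
t: 1.98
tool_pos: [0.6006, -0.105, 0.1171]
tool_rot: [-2.171, -2.264, 0.005]
contact_force: [-0.5, 0.3, 0.3]
width: 0.0
gripper_force: 0.0
```

```bash
python3 - <<'E'
from h import *
where();go(0,-.155,.02)
im,D=bot.get_image('scene'); cv2.imwrite('pics/s1.png',cv2.resize(im[130:260,170:345],None,fx=4,fy=4,interpolation=cv2.INTER_CUBIC))
E
```

```text
rail -0.002 -0.1531 0.1171 F [-0.5  0.3  0.3]
t 1.98 d mm [-2.1  2.6 97.1] w deg [-0.4 -0.1  0.1]
```

View pics/s1.png

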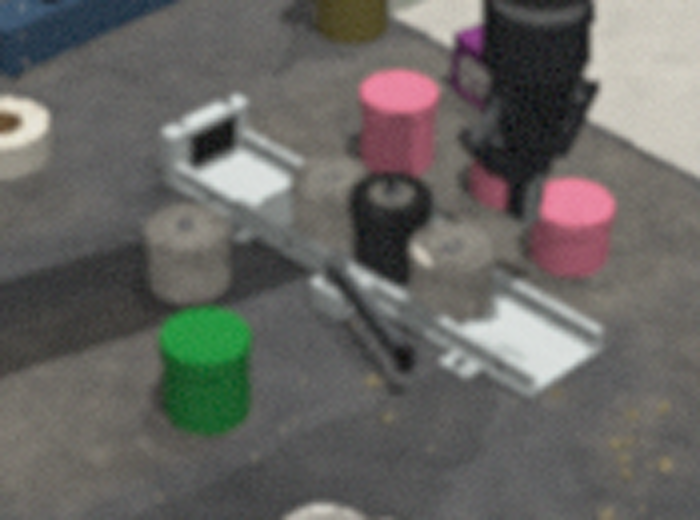

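The shut fingers (≈520,205 in the crop) hang above the channel behind the tail tin (450,260), clear of the pink tins. Lowering.

>>> send_rows([
  {"dx": -0.001, "dy": 0.002, "dz": 0.03, "wx": 0, "wy": 0, "wz": 0},
  {"dx": -0.001, "dy": 0.002, "dz": 0.06, "wx": 0, "wy": 0, "wz": 0},
  {"dx": -0.001, "dy": 0.002, "dz": 0.08, "wx": 0, "wy": 0, "wz": 0},
  {"dx": -0.001, "dy": 0.002, "dz": 0.094, "wx": 0, "wy": 0, "wz": 0},
  {"dx": -0.001, "dy": 0.002, "dz": 0.094, "wx": 0, "wy": 0, "wz": 0},
])

```text
t: 2.65
tool_pos: [0.6044, -0.1053, 0.0266]
tool_rot: [-2.172, -2.269, 0.0]
contact_force: [-0.1, -0.7, 0.8]
width: -0.0003
gripper_force: 0.0
```

```bash
python3 - <<'E'
from h import *
where();go(0,-.135,.022);go(0,-.022,.022)
E
```

```text
rail 0.0018 -0.1535 0.0266 F [-0.1 -0.7  0.8]
t 2.65 d mm [18.5 -1.7  4.6] w deg [-0.  -0.   0.2]
t 2.65 d mm [131.5  -1.3   4.6] w deg [-0.  -0.   0.2]
```

>>> send_rows([
  {"dx": 0.008, "dy": -0.001, "dz": 0.001, "wx": 0, "wy": 0, "wz": 0},
  {"dx": 0.014, "dy": -0.001, "dz": 0.001, "wx": 0, "wy": 0, "wz": 0},
  {"dx": 0.02, "dy": -0.001, "dz": 0.001, "wx": 0, "wy": 0, "wz": 0},
  {"dx": 0.025, "dy": -0.001, "dz": 0.001, "wx": 0, "wy": 0, "wz": 0},
  {"dx": 0.03, "dy": -0.001, "dz": 0.001, "wx": 0, "wy": 0, "wz": 0},
])

```text
t: 3.28
tool_pos: [0.6025, -0.0759, 0.0255]
tool_rot: [2.173, 2.268, -0.001]
contact_force: [0.1, -2.5, 1.5]
width: 0.0
gripper_force: 1.1
```

>>> send_rows([
  {"dx": 0.006, "dy": 0, "dz": 0, "wx": 0, "wy": 0, "wz": 0},
  {"dx": 0.012, "dy": 0, "dz": 0, "wx": 0, "wy": 0, "wz": 0},
  {"dx": 0.018, "dy": 0, "dz": 0, "wx": 0, "wy": 0, "wz": 0},
  {"dx": 0.024, "dy": 0, "dz": 0, "wx": 0, "wy": 0, "wz": 0},
  {"dx": 0.03, "dy": 0, "dz": 0, "wx": 0, "wy": 0, "wz": 0},
])

```text
t: 3.9
tool_pos: [0.6011, -0.0456, 0.0255]
tool_rot: [2.173, 2.268, -0.0]
contact_force: [-0.1, -4.0, 3.4]
width: 0.0001
gripper_force: 1.8
```

```bash
python3 - <<'E'
from h import *
where();go(0,-.022,.022)
im,D=bot.get_image('scene'); cv2.imwrite('pics/s2.png',cv2.resize(im[130:260,170:345],None,fx=4,fy=4,interpolation=cv2.INTER_CUBIC))
E
```

```text
rail 0.0009 -0.0938 0.0255 F [-0.1 -4.   3.4]
t 3.9 d mm [71.8 -0.7  3.4] w deg [0.  0.  0.2]
```

View pics/s2.png

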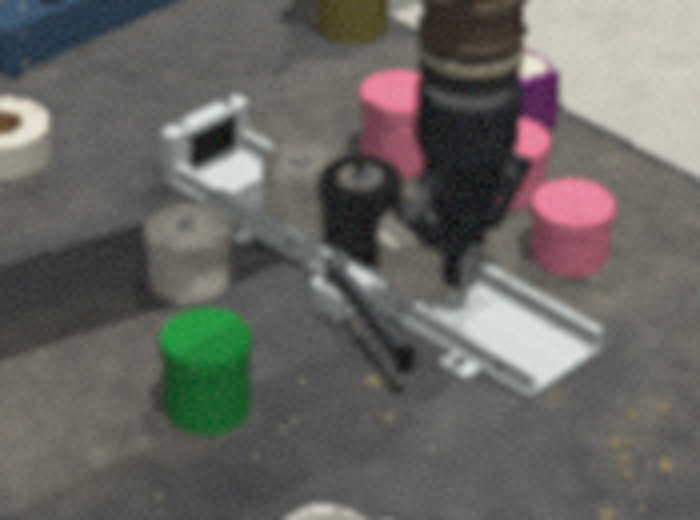

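The row moves together (front ≈300,165, black 360,180, tail hidden behind the fingers at 455,270), upright, keeper untouched. Continuing.

>>> send_rows([
  {"dx": 0.006, "dy": 0, "dz": 0, "wx": 0, "wy": 0, "wz": 0},
  {"dx": 0.012, "dy": 0, "dz": 0, "wx": 0, "wy": 0, "wz": 0},
  {"dx": 0.018, "dy": 0, "dz": 0, "wx": 0, "wy": 0, "wz": 0},
  {"dx": 0.024, "dy": 0, "dz": 0, "wx": 0, "wy": 0, "wz": 0},
  {"dx": 0.03, "dy": 0, "dz": 0, "wx": 0, "wy": 0, "wz": 0},
])

```text
t: 4.58
tool_pos: [0.5996, -0.0154, 0.0252]
tool_rot: [-2.173, -2.269, 0.0]
contact_force: [-0.6, -3.1, 3.9]
width: -0.0
gripper_force: 1.8
```

>>> send_rows([
  {"dx": 0.006, "dy": 0, "dz": 0, "wx": 0, "wy": 0, "wz": 0},
  {"dx": 0.012, "dy": 0, "dz": 0, "wx": 0, "wy": 0, "wz": 0},
  {"dx": 0.018, "dy": 0, "dz": 0, "wx": 0, "wy": 0, "wz": 0},
  {"dx": 0.024, "dy": 0, "dz": 0, "wx": 0, "wy": 0, "wz": 0},
  {"dx": 0.028, "dy": 0, "dz": 0, "wx": 0, "wy": 0, "wz": 0},
])

```text
t: 5.2
tool_pos: [0.5984, 0.0125, 0.0252]
tool_rot: [-2.173, -2.269, 0.0]
contact_force: [1.1, -3.8, 2.9]
width: 0.0006
gripper_force: 1.7
```

```bash
python3 - <<'E'
from h import *
where();go(0,-.022,.022)
E
```

```text
rail 0.0005 -0.0355 0.0252 F [ 1.1 -3.8  2.9]
t 5.2 d mm [13.5 -0.5  3.3] w deg [-0.  -0.   0.2]
```

>>> send_rows([
  {"dx": 0.002, "dy": 0, "dz": 0, "wx": 0, "wy": 0, "wz": 0},
  {"dx": 0.004, "dy": 0, "dz": 0, "wx": 0, "wy": 0, "wz": 0},
  {"dx": 0.006, "dy": 0, "dz": 0, "wx": 0, "wy": 0, "wz": 0},
  {"dx": 0.008, "dy": 0, "dz": 0, "wx": 0, "wy": 0, "wz": 0},
  {"dx": 0.009, "dy": 0, "dz": 0, "wx": 0, "wy": 0, "wz": 0},
])

```text
t: 5.82
tool_pos: [0.5981, 0.0212, 0.0253]
tool_rot: [-2.173, -2.269, -0.0]
contact_force: [-0.9, -3.6, 2.5]
width: -0.0001
gripper_force: 1.5
```

>>> send_rows([
  {"dx": 0.001, "dy": 0, "dz": 0, "wx": 0, "wy": 0, "wz": 0},
  {"dx": 0.002, "dy": 0, "dz": 0, "wx": 0, "wy": 0, "wz": 0},
])

```text
t: 6.08
tool_pos: [0.598, 0.0231, 0.0253]
tool_rot: [-2.173, -2.268, 0.0]
contact_force: [0.8, -2.8, 1.1]
width: 0.0003
gripper_force: 1.5
```

```bash
python3 - <<'E'
from h import *
where()
E
```

```text
rail 0.0005 -0.025 0.0253 F [ 0.8 -2.8  1.1]
```

Near the stop now: creep until the force rises.

>>> send_rows([
  {"dx": 0.001, "dy": 0, "dz": 0, "wx": 0, "wy": 0, "wz": 0},
  {"dx": 0.002, "dy": 0, "dz": 0, "wx": 0, "wy": 0, "wz": 0},
  {"dx": 0.003, "dy": 0, "dz": 0, "wx": 0, "wy": 0, "wz": 0},
])

```text
t: 6.45
tool_pos: [0.5979, 0.0253, 0.0253]
tool_rot: [2.173, 2.267, -0.002]
contact_force: [-0.6, -8.2, 2.7]
width: 0.0001
gripper_force: 4.0
```

>>> send_rows([
  {"dx": 0.001, "dy": 0, "dz": 0, "wx": 0, "wy": 0, "wz": 0},
  {"dx": 0.001, "dy": 0, "dz": 0, "wx": 0, "wy": 0, "wz": 0},
])

```text
t: 6.7
tool_pos: [0.5979, 0.0253, 0.0253]
tool_rot: [2.173, 2.265, -0.004]
contact_force: [-0.2, -10.0, 2.6]
width: -0.0002
gripper_force: 4.8
```

>>> send_rows([
  {"dx": 0.001, "dy": 0, "dz": 0, "wx": 0, "wy": 0, "wz": 0},
  {"dx": 0.002, "dy": 0, "dz": 0, "wx": 0, "wy": 0, "wz": 0},
  {"dx": 0.002, "dy": 0, "dz": 0, "wx": 0, "wy": 0, "wz": 0},
])

```text
t: 7.08
tool_pos: [0.598, 0.0254, 0.0254]
tool_rot: [2.172, 2.262, -0.008]
contact_force: [0.5, -16.4, 2.3]
width: -0.0002
gripper_force: 8.1
```

```bash
python3 - <<'E'
from h import *
where();go(0,-.06,.0255);
im,D=bot.get_image('top'); cv2.imwrite('pics/t2.png',cv2.resize(im[140:260,170:330],None,fx=5,fy=5,interpolation=cv2.INTER_CUBIC))
E
```

```text
rail 0.0006 -0.0226 0.0254 F [  0.5 -16.4   2.3]
t 7.08 d mm [-37.4  -0.6   0.2] w deg [0.  0.4 0. ]
```

View pics/t2.png

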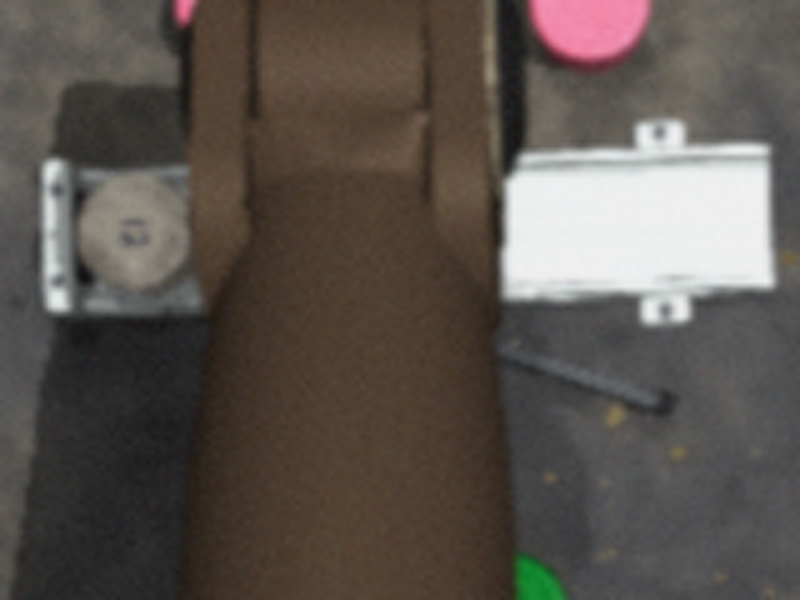

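Front tin (crop 135,232) sits against the stop face (≈90), consistent with the stalled TCP (tail y ≈ 0.020); keeper tip unmoved at (657,402). Backing off and rising.

>>> send_rows([
  {"dx": -0.01, "dy": 0, "dz": 0, "wx": 0, "wy": 0, "wz": 0},
  {"dx": -0.03, "dy": 0, "dz": 0, "wx": 0, "wy": 0, "wz": 0},
  {"dx": -0.045, "dy": 0, "dz": -0.03, "wx": 0, "wy": 0, "wz": 0},
  {"dx": -0.045, "dy": 0, "dz": -0.085, "wx": 0, "wy": 0, "wz": 0},
  {"dx": -0.045, "dy": 0, "dz": -0.095, "wx": 0, "wy": 0, "wz": 0},
])

```text
t: 7.75
tool_pos: [0.6017, -0.0166, 0.1243]
tool_rot: [2.171, 2.265, 0.007]
contact_force: [0.2, -0.7, 0.3]
width: 0.0003
gripper_force: 0.0
```

```bash
cat >> h.py <<'E'
def C(th,m=0,r=.082):
    n=np.array([np.sin(th),np.cos(th)]); off=.004+.0145*abs(n[0])+.011*abs(n[1])+m
    return np.array([-.062,-.0245])+r*np.array([np.cos(th),-np.sin(th)])-off*n
E
python3 - <<'E'
from h import *
where();print(C(1.92,.02));go(*C(1.92,.02),.12);go(*C(1.92,.02),.032)
E
```

```text
rail 0.0027 -0.0647 0.1243 F [ 0.2 -0.7  0.3]
[-0.12894679 -0.08738987]
t 7.75 d mm [ -22.3 -131.7    3.5] w deg [ 0.4 -0.   0.1]
t 7.75 d mm [ -22.4 -132.2   91.5] w deg [ 0.4 -0.   0.1]
```

>>> send_rows([
  {"dx": -0.008, "dy": -0.045, "dz": 0, "wx": 0, "wy": 0, "wz": 0},
  {"dx": -0.016, "dy": -0.09, "dz": 0, "wx": 0, "wy": 0, "wz": 0},
  {"dx": -0.022, "dy": -0.132, "dz": 0.005, "wx": 0, "wy": 0, "wz": 0},
  {"dx": -0.022, "dy": -0.132, "dz": 0.03, "wx": 0, "wy": 0, "wz": 0},
  {"dx": -0.022, "dy": -0.132, "dz": 0.045, "wx": 0, "wy": 0, "wz": 0},
])

```text
t: 8.38
tool_pos: [0.4678, -0.0437, 0.074]
tool_rot: [-2.173, -2.268, 0.0]
contact_force: [0.0, 0.4, -0.6]
width: -0.0004
gripper_force: 0.0
```

```bash
python3 - <<'E'
from h import *
where();go(*C(1.92,.02),.032)
im,D=bot.get_image('scene'); cv2.imwrite('pics/s3.png',cv2.resize(im[130:260,170:345],None,fx=4,fy=4,interpolation=cv2.INTER_CUBIC))
E
```

```text
rail -0.1322 -0.0864 0.074 F [ 0.   0.4 -0.6]
t 8.38 d mm [-1.   3.3 42. ] w deg [-0.1 -0.   0.1]
```

View pics/s3.png

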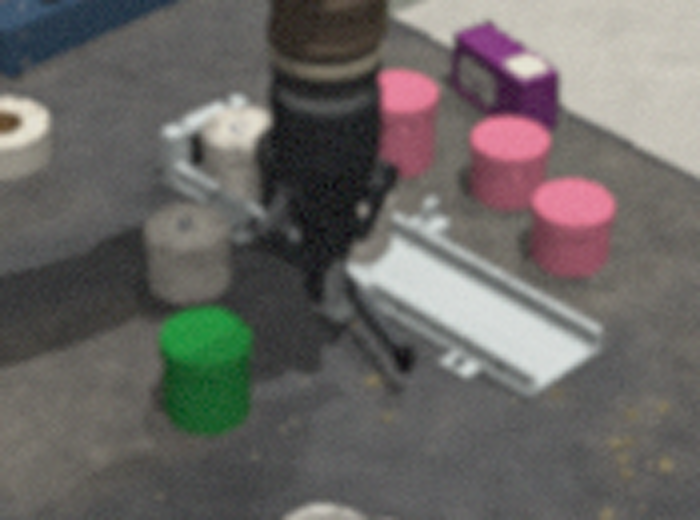

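Fingers (≈320,295) hang on the robot side of the keeper (tip 402,358), green tin clear. Descending, then sweeping.

>>> send_rows([
  {"dx": 0, "dy": 0, "dz": 0.02, "wx": 0, "wy": 0, "wz": 0},
  {"dx": 0, "dy": 0, "dz": 0.043, "wx": 0, "wy": 0, "wz": 0},
  {"dx": 0, "dy": 0, "dz": 0.043, "wx": 0, "wy": 0, "wz": 0},
])

```text
t: 8.8
tool_pos: [0.4678, -0.0433, 0.0307]
tool_rot: [-2.171, -2.267, 0.003]
contact_force: [-1.0, 0.7, -0.4]
width: 0.0001
gripper_force: 0.0
```

```bash
python3 - <<'E'
from h import *
where();go(*C(1.92),.031)
b=C(1.92)
for t in np.arange(1.92,-.01,-.12): print(round(t,2),((C(t)-b)[::-1]*1000).round(0))
E
```

```text
rail -0.1323 -0.0861 0.0307 F [-1.   0.7 -0.4]
t 8.8 d mm [-8.2 22.1 -0.4] w deg [-0.2 -0.   0.2]
1.92 [0. 0.]
1.8 [-5.  9.]
1.68 [-10.  20.]
1.56 [-12.  30.]
1.44 [-14.  39.]
1.32 [-15.  48.]
1.2 [-14.  58.]
1.08 [-13.  67.]
0.96 [-10.  77.]
0.84 [-6. 86.]
0.72 [-1. 95.]
0.6 [  6. 104.]
0.48 [ 14. 111.]
0.36 [ 23. 118.]
0.24 [ 33. 123.]
0.12 [ 43. 128.]
-0.0 [ 55. 130.]
```

>>> send_rows([
  {"dx": -0.004, "dy": 0.011, "dz": 0, "wx": 0, "wy": 0, "wz": 0},
  {"dx": -0.008, "dy": 0.022, "dz": 0, "wx": 0, "wy": 0, "wz": 0},
  {"dx": -0.013, "dy": 0.031, "dz": 0, "wx": 0, "wy": 0, "wz": 0},
  {"dx": -0.018, "dy": 0.042, "dz": 0, "wx": 0, "wy": 0, "wz": 0},
  {"dx": -0.02, "dy": 0.052, "dz": 0, "wx": 0, "wy": 0, "wz": 0},
])

```text
t: 9.43
tool_pos: [0.5223, -0.0617, 0.0323]
tool_rot: [-2.174, -2.268, 0.0]
contact_force: [-0.1, 0.2, 0.1]
width: 0.0002
gripper_force: 0.4
```

```bash
python3 - <<'E'
from h import *
where()
for t in (1.44,1.32,1.2,1.08,.96): go(*C(t),.031)
E
```

```text
rail -0.0785 -0.1066 0.0323 F [-0.1  0.2  0.1]
t 9.43 d mm [-1.8  7.5  1.3] w deg [-0.  -0.   0.1]
t 9.43 d mm [-2.5 16.7  1.3] w deg [-0.  -0.   0.1]
t 9.43 d mm [-2.2 26.2  1.3] w deg [-0.  -0.   0.1]
t 9.43 d mm [-0.6 35.8  1.3] w deg [-0.  -0.   0.1]
t 9.43 d mm [ 2.1 45.4  1.3] w deg [-0.  -0.   0.1]
```

>>> send_rows([
  {"dx": -0.002, "dy": 0.008, "dz": 0, "wx": 0, "wy": 0, "wz": 0},
  {"dx": -0.002, "dy": 0.017, "dz": 0, "wx": 0, "wy": 0, "wz": 0},
  {"dx": -0.002, "dy": 0.026, "dz": 0, "wx": 0, "wy": 0, "wz": 0},
  {"dx": 0, "dy": 0.036, "dz": 0, "wx": 0, "wy": 0, "wz": 0},
  {"dx": 0.002, "dy": 0.045, "dz": 0, "wx": 0, "wy": 0, "wz": 0},
])

```text
t: 10.05
tool_pos: [0.5671, -0.0572, 0.0323]
tool_rot: [2.173, 2.269, -0.0]
contact_force: [-0.5, 0.0, -1.1]
width: -0.0002
gripper_force: 0.4
```

```bash
python3 - <<'E'
from h import *
where()
for t in (.84,.72,.6,.48,.36): go(*C(t),.031)
im,D=bot.get_image('scene'); cv2.imwrite('pics/s4.png',cv2.resize(im[130:260,170:345],None,fx=4,fy=4,interpolation=cv2.INTER_CUBIC))
E
```

```text
rail -0.0336 -0.1039 0.0323 F [-0.5  0.  -1.1]
t 10.05 d mm [3.5 9.8 1.3] w deg [0.  0.  0.2]
t 10.05 d mm [ 8.9 18.8  1.3] w deg [0.  0.  0.2]
t 10.05 d mm [15.5 27.3  1.3] w deg [0.  0.  0.2]
t 10.05 d mm [23.3 34.9  1.3] w deg [0.  0.  0.2]
t 10.05 d mm [32.2 41.6  1.3] w deg [0.  0.  0.2]
```

View pics/s4.png

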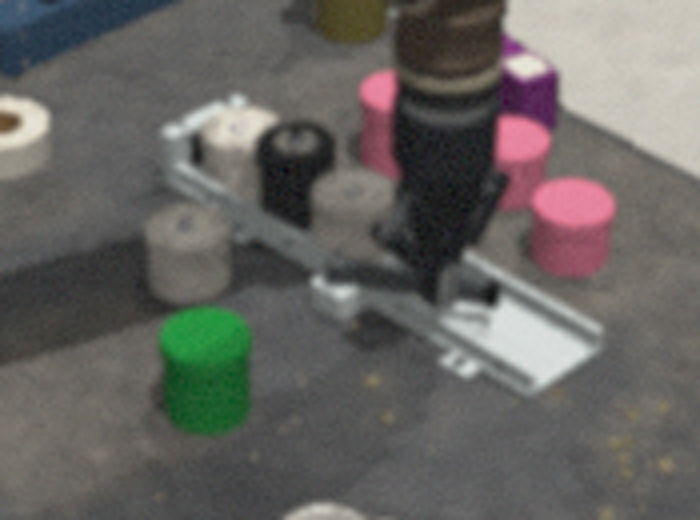

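The keeper follows the fingers (hinge 335,275; tip 485,290), and the row stands home and touching. Continuing.

>>> send_rows([
  {"dx": 0.004, "dy": 0.01, "dz": 0, "wx": 0, "wy": 0, "wz": 0},
  {"dx": 0.009, "dy": 0.019, "dz": 0, "wx": 0, "wy": 0, "wz": 0},
  {"dx": 0.016, "dy": 0.027, "dz": 0, "wx": 0, "wy": 0, "wz": 0},
  {"dx": 0.023, "dy": 0.035, "dz": 0, "wx": 0, "wy": 0, "wz": 0},
  {"dx": 0.032, "dy": 0.042, "dz": 0, "wx": 0, "wy": 0, "wz": 0},
])

```text
t: 10.72
tool_pos: [0.6075, -0.0231, 0.0323]
tool_rot: [2.173, 2.269, -0.0]
contact_force: [-0.2, -0.6, 0.1]
width: -0.0002
gripper_force: 0.5
```

```bash
python3 - <<'E'
from h import *
where()
for t in (.24,.16,.08,0): go(*C(t),.031)
E
```

```text
rail 0.0082 -0.0714 0.0323 F [-0.2 -0.6  0.1]
t 10.72 d mm [9.8 5.2 1.3] w deg [-0.   0.   0.2]
t 10.72 d mm [16.9  8.1  1.3] w deg [-0.   0.   0.2]
t 10.72 d mm [24.3 10.3  1.3] w deg [-0.   0.   0.2]
t 10.72 d mm [31.9 11.9  1.3] w deg [-0.   0.   0.2]
```

>>> send_rows([
  {"dx": 0.01, "dy": 0.005, "dz": 0, "wx": 0, "wy": 0, "wz": 0},
  {"dx": 0.017, "dy": 0.008, "dz": 0, "wx": 0, "wy": 0, "wz": 0},
  {"dx": 0.022, "dy": 0.01, "dz": 0, "wx": 0, "wy": 0, "wz": 0},
  {"dx": 0.026, "dy": 0.011, "dz": 0, "wx": 0, "wy": 0, "wz": 0},
  {"dx": 0.029, "dy": 0.011, "dz": 0, "wx": 0, "wy": 0, "wz": 0},
])

```text
t: 11.35
tool_pos: [0.6171, 0.006, 0.0324]
tool_rot: [2.173, 2.268, 0.0]
contact_force: [0.6, -1.6, 0.3]
width: -0.0
gripper_force: 0.4
```

>>> send_rows([
  {"dx": 0.001, "dy": 0, "dz": 0, "wx": 0, "wy": 0, "wz": 0},
  {"dx": 0.002, "dy": 0, "dz": 0, "wx": 0, "wy": 0, "wz": 0},
  {"dx": 0.003, "dy": 0, "dz": 0, "wx": 0, "wy": 0, "wz": 0},
])

```text
t: 11.72
tool_pos: [0.6168, 0.0088, 0.0324]
tool_rot: [2.173, 2.268, 0.0]
contact_force: [0.6, -1.0, 0.7]
width: -0.0002
gripper_force: 0.4
```

```bash
python3 - <<'E'
from h import *
where();go(*C(0),.031)
E
```

```text
rail 0.0187 -0.04 0.0324 F [ 0.6 -1.   0.7]
t 11.72 d mm [0.5 1.3 1.4] w deg [0.  0.  0.1]
```

Creep on until it meets the catch.

>>> send_rows([
  {"dx": 0.001, "dy": 0, "dz": 0, "wx": 0, "wy": 0, "wz": 0},
  {"dx": 0.002, "dy": 0, "dz": 0, "wx": 0, "wy": 0, "wz": 0},
  {"dx": 0.002, "dy": 0, "dz": 0, "wx": 0, "wy": 0, "wz": 0},
])

```text
t: 12.1
tool_pos: [0.6167, 0.01, 0.0324]
tool_rot: [2.173, 2.267, -0.002]
contact_force: [0.8, -4.7, 1.0]
width: 0.0001
gripper_force: 2.6
```

>>> send_rows([
  {"dx": 0.001, "dy": 0, "dz": 0, "wx": 0, "wy": 0, "wz": 0},
  {"dx": 0.002, "dy": 0, "dz": 0, "wx": 0, "wy": 0, "wz": 0},
  {"dx": 0.002, "dy": 0, "dz": 0, "wx": 0, "wy": 0, "wz": 0},
])

```text
t: 12.48
tool_pos: [0.6167, 0.0101, 0.0325]
tool_rot: [2.172, 2.264, -0.006]
contact_force: [0.6, -11.3, 0.9]
width: 0.0001
gripper_force: 5.7
```

Firm stop at the catch. Back off and rise clear, then check.

>>> send_rows([
  {"dx": -0.008, "dy": 0, "dz": 0, "wx": 0, "wy": 0, "wz": 0},
  {"dx": -0.03, "dy": 0, "dz": 0, "wx": 0, "wy": 0, "wz": 0},
  {"dx": -0.05, "dy": 0, "dz": -0.03, "wx": 0, "wy": 0, "wz": 0},
  {"dx": -0.08, "dy": 0, "dz": -0.08, "wx": 0, "wy": 0, "wz": 0},
  {"dx": -0.12, "dy": 0, "dz": -0.11, "wx": 0, "wy": 0, "wz": 0},
])

```text
t: 13.1
tool_pos: [0.6222, -0.1083, 0.1449]
tool_rot: [2.171, 2.269, 0.003]
contact_force: [-0.0, -0.4, -0.1]
width: -0.0002
gripper_force: 0.0
```

>>> send_rows([
  {"dx": -0.05, "dy": 0, "dz": -0.02, "wx": 0, "wy": 0, "wz": 0},
  {"dx": -0.1, "dy": 0, "dz": -0.03, "wx": 0, "wy": 0, "wz": 0},
  {"dx": -0.1, "dy": 0, "dz": -0.03, "wx": 0, "wy": 0, "wz": 0},
])

```text
t: 13.48
tool_pos: [0.6258, -0.2112, 0.1728]
tool_rot: [2.178, 2.262, 0.001]
contact_force: [-1.1, 0.4, -0.3]
width: -0.0001
gripper_force: 0.0
```

```bash
python3 - <<'E'
from h import *
where()
im,D=bot.get_image('top'); cv2.imwrite('pics/t3.png',cv2.resize(im[140:260,170:330],None,fx=5,fy=5,interpolation=cv2.INTER_CUBIC))
E
```

```text
rail 0.0189 -0.2601 0.1728 F [-1.1  0.4 -0.3]
```

View pics/t3.png

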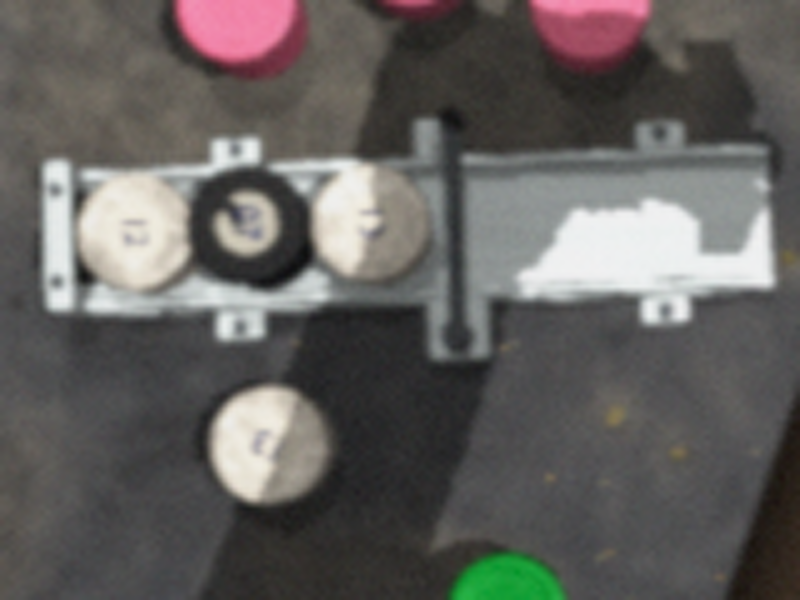

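The keeper lies straight across (456,335 to 449,120) against its catch. The row is home and touching (135,232 / 250,227 / 370,222), and the spare tin is unmoved.

```bash
python3 -c "
from h import *
print(bot.sign_off())"
```

```text
the job is handed in; nothing more can be done
None
```

The job is handed in: the three tins are home against the end stop, the keeper is shut on its catch, and the spare tin was left in place; the hand-in gave no pass or fail result.

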